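# Show a dish carrier's colour dot to the camera with a sprung mirror

### The arm

A 7-joint arm with a two-finger parallel gripper is mounted at the origin on a cart in front of the work surface, level with it; the furniture and walls round the work are solid. World frame = base frame: x ahead of the robot, y to its left, z up, the work surface at z = 0. Lengths are in m, angles in degrees, forces in N, time in s.
With the tool pointing down it reaches from about 0.4 to 0.875 m from the base axis. Payload 6.5 kg.
Tool frame: the origin (TCP) lies at the very end of the fingers, on their centre line; the grasp point (between the pads) lies 19 mm behind it (ctrl.grip_point_offset is the distance from the TCP to the grasp point, in m); y points along the fingers, x is the direction in which the jaws open and shut, and the axes are right-handed (so a half turn about y gives the same grasp; the last joint's range is limited). The gripper opens to 88 mm and grips with 3 to 60 N. Pads are 18 mm wide; open, the fingers measure 123 mm over their backs; the gripper's body (75 mm by 187 mm) begins 45 mm behind the grasp point.
Start: joints at [72.296, 30.733, -0.252, 88.115, 0.149, 61.152, -4.079], TCP at [0.156, -0.631, 0.239] pointing down, gripper open.
Joint ranges: [-154.64, 154.64], [-21.42, 123.67], [-72.66, 72.17], [13.99, 137.28], [-74.86, 254.86], [10.95, 109.41], [-158.01, 158.01]. Speed limits (degrees/s): [136.94, 136.94, 180, 180, 180, 180, 180].

### API

Orientations are given as a 3x3 rotation matrix whose columns are the frame's x, y, z axes.
In Python, from bench import ctrl gives the robot as it stands.
- The arm moves only by the tool apply_moves, never from a script. Its arguments are lists of equal length, an entry for each row: "translation": the shift along the tool's x, y, z in mm, a list of three; "angular": the turn, a rotation vector about the tool's x, y, z in degrees, a list of three; "gripper": the opening, from 0 (shut) to 1 (fully open). In form: {"translation": [[x, y, z], ...], "angular": [[ax, ay, az], ...], "gripper": [gripper, ...]}. A call has 1 to 8 rows; each row shifts and turns the commanded pose from where the row before left it, along the tool's axes as they then stand; what a row does not reach is not made up. A row lasts 1/8 s, in which the tool goes at most 62.5 mm and 10.7 degrees, less where a joint would pass 70% of its speed; a pose out of reach is approached as far as the arm can. A call with a gripper value outside its range is refused whole. The fingers move at their own pace and stop on an object; "squeeze" is the grip in N (left out, the last holds). Time passes only in rows, so rows that do not move let the fingers close. It gives the time, the measured TCP pose, the force and the opening at its end, in the units of the state.
- ctrl.get_obs(): the state, without advancing time (a new reading comes with each control period).
- ctrl.camera(name): name is "scene" or "top" or "wrist"; returns a dict with "color" (400x640x3 uint8, red, green, blue), "z_map" (400x640 float32, m along the optical axis (not along the pixel's ray), 0 where there is no reading), "fovy" (degrees; the focal length in pixels is half the picture's height over the tangent of half this angle, whatever the lens; pixels are square), "cx", "cy" (the principal point, pixels), "xyz" and "attitude" of the camera in the world. Camera axes: x right, y down, z forward; pixel columns grow to the right and rows downward; lengths in m; the calibration is good to about 2 mm. A picture is of the moment at which its call begins.
- ctrl.sign_off(): hands the job in, once; it reports no verdict.
The state is a dict: "clock": time; "q": joint angles; "qd": joint speeds; "joint_efforts": joint torques, N m; "position": TCP position; "tcp_rot": TCP orientation; "ft_force": force on the tool from outside, world axes, zero at the start; "torque": the same for the moment, N m; "grip_width": finger opening in m.
Only numpy, scipy, OpenCV 4.12 (cv2) and the standard library are available. Lean on these libraries where they do the work, as an engineer would, in place of code of your own. Each camera call takes 0.05 s, during which the arm holds its last target.

### The job

Slide the blue dish carrier over the worktop, without lifting or tipping it, until it sits square and flush in the inner corner of the aluminium fence, yellow dot still facing the mirror. Then swing the mirror by its red peg until the little camera sees the yellow dot in it near the middle (the orange needle turns with the mirror and shows where the camera's reflected line of sight goes) and finish still holding the peg there, because the spring would swing the mirror back. Leave the bottles, the swab glass and the tape roll where they stand.

Things in the scene. Friction and masses are not known exactly. Their poses are not given: they have to be found in the camera images.
- carrier: loose blue plastic block 80 x 80 mm, 50 mm high, about 0.3 kg, with a clear petri dish fixed on top between four short corner posts (dish top at 65 mm). Origin: centre of its underside; x and y are normal to its side faces, z up. The yellow dot is on its -y face. It starts 30 to 70 mm out of the corner along each fence bar, up to 0.3 rad askew.
- dot (a point): centre of the yellow sticker dot (26 mm across) on the carrier's -y face, 27 mm above the carrier's underside
- fence: fixed L-shaped aluminium fence, bars 14 mm thick, 30 mm high. Origin: the inner corner, at worktop height. One bar runs from the corner along the fence's own -y for 120 mm (its stop face is the plane x = 0), the other along its own -x for 120 mm (stop face y = 0). The carrier belongs in the quarter x < 0, y < 0: seated, its centre is 40 mm from both faces, its axes parallel to the fence's.
- viewer: fixed base of the mirror viewer, a grey rail 270 x 80 mm, 12 mm thick, lying along its own x. Origin: on the mirror's upright pivot axis, at worktop height; the camera stands on it at +x, top at 73 mm, ending 220 mm from the pivot.
- camera_lens (a point): front of the black camera's lens, 142 mm from the pivot along the viewer's +x, 50 mm above the worktop; it looks along the viewer's -x at the mirror
- mirror: upright mirror, black frame 80 mm wide, 23 to 91 mm above the worktop, pivoting about the middle of its face. Origin: on the pivot, at worktop height; own x is the normal out of the glass, z up. A spring holds it on a stop with its normal 0.175 rad counter-clockwise (from above) of the viewer's x; it turns 1.15 rad farther that way; the spring pulls back with 2 to 3 N at the peg.
- peg: upright red round peg, a sleeve that turns freely on its own axis (14 mm diameter, free from 48 mm to 108 mm above the worktop) on a steel arm behind the mirror. Origin: the grip point on its axis, 85 mm above the worktop, at -75 mm along the mirror's own x. It goes round the pivot with the mirror.
- sight: orange needle (75 mm long, 20 mm above the worktop) geared to the mirror: turns about the same pivot twice as far. Origin: on the pivot, at worktop height; its own x always points along the camera's line of sight after reflection at the mirror (so the dot is centred when the mirror's normal halves the angle lens - pivot - dot).
- iodine: brown bottle with white cap, 36 mm diameter, 75 mm high, standing loose on the worktop, a bystander; origin at the centre of its underside
- swab_glass: glass of swab sticks, 42 mm diameter, 86 mm high, standing loose on the worktop, a bystander; origin at the centre of its underside
- skin_tape: roll of skin-coloured tape, 82 mm diameter, 30 mm high, standing loose on the worktop, a bystander; origin at the centre of its underside
- eye_rinse: white bottle with blue cap, 32 mm diameter, 68 mm high, standing loose on the worktop, a bystander; origin at the centre of its underside
Mind the look-alikes: they are no part of the job. There is more than one size of the carrier; the job needs the larger.

How it is judged (in metres and radians):
On the way, in this order (a step that is already met when the one before it is completed fails the run):
1. the carrier sits square and flush in the fence corner (x of carrier in the frame of fence between -0.0435 and -0.036 m and y of carrier in the frame of fence between -0.0435 and -0.036 m and angle between the x axis of carrier and the x axis of fence, either way round below 0.05 rad and angle between carrier's own z axis and vertical below 0.05 rad and linear speed of carrier below 0.02 m/s), for 0.2 s.
2. the mirror, held by the gripper, shows the dot to the camera (all of step 1 and y of dot in the frame of sight between -0.03 and 0.03 m and x of dot in the frame of sight above 0.1 m and angular speed of mirror below 0.1 rad/s and contact force between the fingers and peg above 0.5 N), for 0.3 s.
At the end, for the whole second after the job is handed in: the carrier stands in the fence corner, within 3.5 mm of both bars and 0.05 rad of square; the camera's reflected line of sight passes within 30 mm (sideways) of the dot; the mirror is still and the fingers press on the peg with more than 0.5 N (all of step 2); the arm keeps its last pose, push and grip.
It fails at once if the carrier is lifted or tipped (height (world z) of carrier above 0.012 m or angle between carrier's own z axis and vertical above 0.2 rad).
It fails at once if a bystander is disturbed (distance of any of iodine, swab_glass, skin_tape, eye_rinse from where it was at the start of the episode above 0.02 m).
It also fails if it takes over 54 s, if anything falls off the work surface, if the arm or the gripper's body presses on something with over 40 N, if the wrist force passes 120 N, or if a joint passes its speed limit or range.

## Working session

There is one attempt and no reset: what is moved stays moved. The work goes in short steps, Python scripts to look and compute and a tool call to move; the robot and the scene stay as the last step left them, time stands still between calls to the robot, and variables do not carry over. Pictures are saved under pics/ and viewed, and the job is handed in when it is done.

Besides the shell and the picture viewer there is one more tool, called as a command line: name --argument value ..., lists and objects as JSON in quotes. apply_moves: Moves the arm, as the interface text tells. Its arguments: {"type":"object","properties":{"translation":{"type":"array"},"angular":{"type":"array"},"gripper":{"type":"array"},"squeeze":{"type":"number"}},"required":["translation","angular","gripper"]}

```bash
ls; mkdir -p pics
python3 - <<'E'
from bench import ctrl
import cv2,numpy as np
o=ctrl.get_obs(); print({k:np.round(v,3).tolist() for k,v in o.items()}); print(ctrl.grip_point_offset)
for n in ["scene","top"]:
    c=ctrl.camera(n); cv2.imwrite(f"pics/{n}0.png",c["color"][:,:,::-1]); np.savez(f"{n}0.npz",**c)
    print(n,c["fovy"],c["cx"],c["cy"],c["xyz"],np.round(c["attitude"],4).tolist())
E
```

```text
pics
{'clock': 0.0, 'q': [72.294, 30.777, -0.255, 88.17, 0.148, 61.151, -4.08], 'qd': [-0.021, 0.039, 0.02, -0.108, -0.076, -0.115, 0.036], 'joint_efforts': [-0.0, -57.098, 0.991, -25.16, -0.056, 0.018, 0.0], 'position': [0.156, -0.63, 0.238], 'tcp_rot': [[0.241, -0.001, 0.971], [-0.971, 0.002, 0.241], [-0.002, -1.0, -0.0]], 'ft_force': [-0.53, -0.172, 0.001], 'torque': [-0.036, -0.001, -0.009], 'grip_width': 0.088}
0.0187
scene 50.156116588667444 322.8296584512438 199.57868057891096 [-0.09120485  0.40113321  0.8869233 ] [[-0.5102, -0.6167, 0.5994], [-0.86, 0.3566, -0.3651], [0.0114, -0.7018, -0.7123]]
top 50.33517526521655 322.4819245075511 203.9647305066375 [ 0.46741062 -0.02061031  1.48147647] [[-0.01, -0.9967, 0.0804], [-0.9999, 0.0099, -0.0018], [0.001, -0.0805, -0.9968]]
```

View pics/scene0.png

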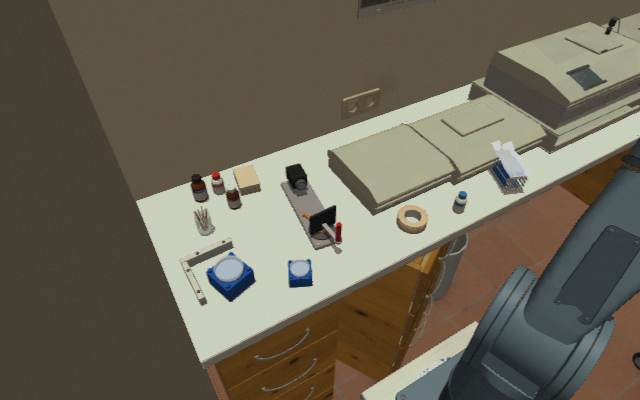

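View pics/top0.png

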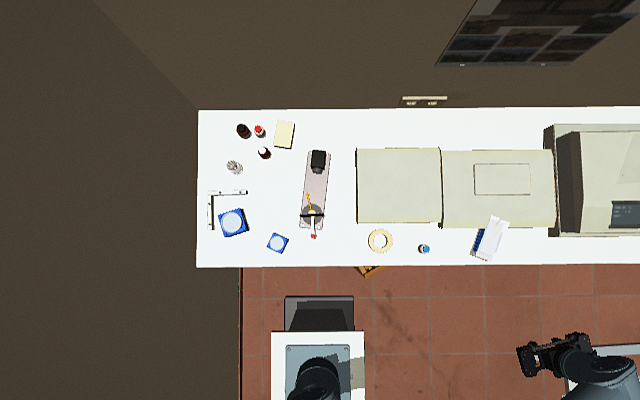

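The two blue carriers are the look-alikes. The large one is at top (233,222) and scene (231,275), the small one at top (277,243) and scene (300,272). The job needs the larger. The L fence is at top (212,192), the mirror and peg at top (312,215). I'll check that choice in a close crop.

Run:
```python
import cv2
a=cv2.imread("pics/top0.png")[110:270,195:345]; cv2.imwrite("pics/topc.png",cv2.resize(a,None,fx=3.7,fy=3.7,interpolation=cv2.INTER_CUBIC))
a=cv2.imread("pics/scene0.png")[155:315,165:365]; cv2.imwrite("pics/scc.png",cv2.resize(a,None,fx=3.7,fy=3.7,interpolation=cv2.INTER_CUBIC))
```

```text
(no output)
```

View pics/topc.png

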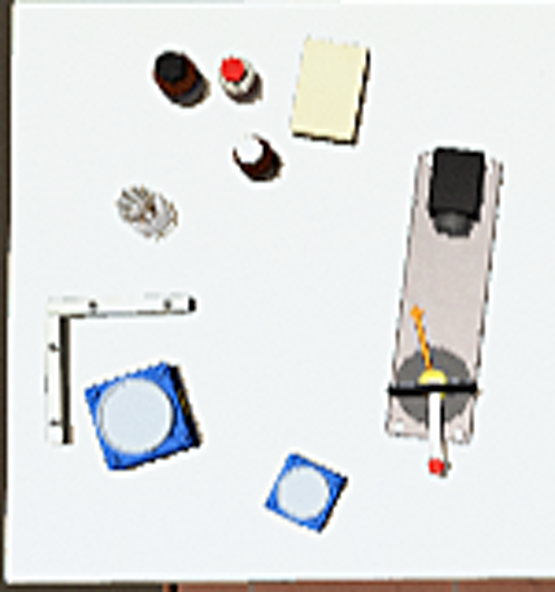

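View pics/scc.png

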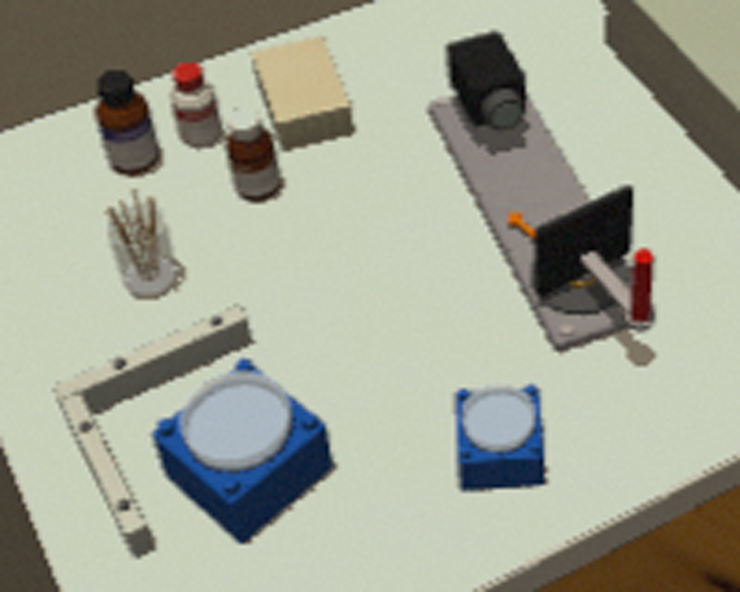

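```bash
cat > h.py <<'E'
import numpy as np,cv2
def cloud(c):
    z=c["z_map"];h,w=z.shape;f=h/2/np.tan(np.radians(float(c["fovy"]))/2)
    u,v=np.meshgrid(np.arange(w),np.arange(h))
    p=np.stack([(u-c["cx"])/f*z,(v-c["cy"])/f*z,z],-1)@np.array(c["attitude"]).T+c["xyz"]
    p[z==0]=np.nan
    return p
def ray(c,u,v,zp):
    f=400/2/np.tan(np.radians(float(c["fovy"]))/2)
    u,v=np.broadcast_arrays(np.asarray(u,float),np.asarray(v,float))
    d=np.stack([(u-c["cx"])/f,(v-c["cy"])/f,np.ones_like(u)],-1)@np.array(c["attitude"]).T
    return np.asarray(c["xyz"])+d*((zp-c["xyz"][2])/d[...,2])[...,None]
E
python3 - <<'E'
import numpy as np,cv2
from h import *
for n in ["top","scene"]:
    c=np.load(n+"0.npz");P=cloud(c);hsv=cv2.cvtColor(c["color"],cv2.COLOR_RGB2HSV)
    bad=np.isnan(P[...,2])
    m=lambda lo,hi:cv2.inRange(hsv,np.array(lo),np.array(hi))>0
    def rep(name,mk,k=3,mina=4):
        N,l,s,ce=cv2.connectedComponentsWithStats(mk.astype(np.uint8))
        for i in range(1,N):
            if s[i,4]<mina: continue
            q=P[(l==i)&~bad]
            print(n,name,ce[i].round(1),s[i,4],"med",np.nanmedian(q,0).round(3),"min",np.nanmin(q,0).round(3),"max",np.nanmax(q,0).round(3))
    rep("blue",m((105,120,50),(130,255,255)),mina=60)
    rep("red",m((0,170,90),(6,255,255))|m((174,170,90),(180,255,255)))
    rep("orange",m((8,170,150),(22,255,255)))
    rep("yellow",m((23,120,120),(33,255,255)))
    for (nm,zl,zh) in [("10-45",.018,.036)]:
        roi=(P[...,2]>zl)&(P[...,2]<zh)&(P[...,1]>0.1)&(P[...,1]<0.5)&(P[...,0]>.3)&(P[...,0]<1)
        rep("fenceheight",roi,mina=15)
    # height map of obstacles
    if n=="top":
        for y in np.arange(-.75,.46,.1):
            print("y%.2f"%y,[round(float(np.nanmax(np.r_[-1,P[...,2][(abs(P[...,1]-y)<.05)&(abs(P[...,0]-x)<.05)]])),3) for x in np.arange(.35,1.06,.1)])
E
```

```text
top blue [236.1 224.2] 179 med [0.505 0.261 0.049] min [0.478 0.235 0.002] max [0.572 0.33  0.065]
top blue [478.3 239.2] 104 med [ 0.46  -0.552  0.027] min [ 0.422 -0.57  -0.001] max [ 0.494 -0.536  0.056]
top blue [280.  241.5] 78 med [0.465 0.118 0.035] min [0.423 0.098 0.027] max [0.487 0.155 0.05 ]
top red [257.5 128.5] 32 med [0.839 0.194 0.07 ] min [0.831 0.185 0.06 ] max [0.849 0.202 0.077]
top red [312.4 235.7] 9 med [0.475 0.012 0.108] min [0.472 0.005 0.102] max [0.478 0.015 0.112]
top orange [308.7 200.8] 24 med [0.598 0.023 0.02 ] min [0.568 0.016 0.015] max [0.624 0.033 0.027]
top orange [362.1 267.4] 7 med [ 0.365 -0.161 -0.042] min [ 0.361 -0.169 -0.045] max [ 0.365 -0.154 -0.04 ]
top orange [366.8 267.2] 4 med [ 0.364 -0.177 -0.041] min [ 0.361 -0.183 -0.044] max [ 0.364 -0.175 -0.04 ]
top orange [374.3 271.1] 90 med [ 0.35  -0.206 -0.045] min [ 0.257 -0.358 -0.853] max [ 0.367 -0.172 -0.038]
top yellow [311.8 210.7] 11 med [0.562 0.013 0.022] min [0.554 0.002 0.014] max [0.565 0.023 0.086]
top fenceheight [211.3 120.7] 191 med [0.93  0.417 0.026] min [0.723 0.202 0.
[... 2650 characters left out ...]
 0.026] min [0.818 0.18  0.018] max [0.837 0.213 0.034]
scene fenceheight [199.9 194.9] 67 med [0.821 0.255 0.026] min [0.817 0.232 0.018] max [0.84  0.27  0.036]
scene fenceheight [233.7 202.1] 54 med [0.748 0.182 0.027] min [0.741 0.162 0.018] max [0.761 0.197 0.035]
scene fenceheight [205.1 227.8] 64 med [0.697 0.283 0.027] min [0.691 0.264 0.018] max [0.714 0.302 0.035]
scene fenceheight [200.5 263.7] 657 med [0.619 0.353 0.03 ] min [0.495 0.241 0.018] max [0.637 0.374 0.035]
scene fenceheight [298.8 279. ] 158 med [0.43  0.148 0.031] min [0.415 0.12  0.018] max [0.464 0.171 0.036]
scene fenceheight [233.  285.9] 194 med [0.488 0.291 0.028] min [0.473 0.235 0.018] max [0.545 0.333 0.036]
```

Run:
```python
import numpy as np,cv2
from h import *
T=np.load("top0.npz");S=np.load("scene0.npz")
out={}
for n,c in [("top",T),("scene",S)]:
    P=cloud(c);hsv=cv2.cvtColor(c["color"],cv2.COLOR_RGB2HSV)
    x,y,z=P[...,0],P[...,1],P[...,2]
    R=(x>.44)&(x<.66)&(y>.2)&(y<.4)
    # carrier top incl. dish: union of blue & whatever >0.04
    m=R&(z>.044)
    r=cv2.minAreaRect((P[m][:,:2]*1000).astype(np.float32)); print(n,"carrier rect top",r,cv2.boxPoints(r).round(1).tolist())
    m=R&(z>.006)&~((z>.024)&(z<.034))&(cv2.inRange(hsv,np.array((100,110,30)),np.array((130,255,255)))>0)
    r=cv2.minAreaRect((P[m][:,:2]*1000).astype(np.float32)); print(n,"carrier rect blue",r)
    # fence top
    f=(R|((x>.44)&(x<.66)&(y>.2)&(y<.4)))&(z>.026)&(z<.034)&(hsv[...,1]<90)
    p=P[f][:,:2]*1000
    A=p[(p[:,0]>605)&(p[:,1]<345)];B=p[(p[:,1]>345)&(p[:,0]<600)]
    for nm,q in [("bar along y",A),("bar along x",B)]:
        r=cv2.minAreaRect(q.astype(np.float32)); print(n,nm,len(q),np.round(r[0],1),np.round(r[1],1),round(r[2],2)); print(cv2.boxPoints(r).round(1).tolist())
        print(cv2.fitLine(q.astype(np.float32),cv2.DIST_HUBER,0,.01,.01).ravel().round(3))
    w=(z>.1)&(z<.6)&(x>.4)&(x<.7)&(y>.38); print("wall y",np.percentile(y[w],[0,5,50]) if w.any() else None)
```

```text
top carrier rect top ((526.3941040039062, 282.786376953125), (80.07897186279297, 80.58190155029297), 17.553789138793945) [[476.1000061035156, 309.1000061035156], [500.3999938964844, 232.3000030517578], [576.7000122070312, 256.3999938964844], [552.4000244140625, 333.29998779296875]]
top carrier rect blue ((525.0466918945312, 282.569091796875), (77.615966796875, 80.27083587646484), 17.72224235534668)
top bar along y 101 [630.6 291.9] [ 14.4 100.9] 1.26
[[622.2999877929688, 342.20001220703125], [624.5, 241.39999389648438], [638.9000244140625, 241.6999969482422], [636.7000122070312, 342.5]]
[ 1.50000e-02 -1.00000e+00  6.29922e+02  2.91999e+02]
top bar along x 93 [550.8 364.5] [96.2 14.6] 1.06
[[502.6000061035156, 370.8999938964844], [502.8999938964844, 356.29998779296875], [599.0, 358.1000061035156], [598.7999877929688, 372.70001220703125]]
[9.99000e-01 4.00000e-02 5.51705e+02 3.63018e+02]
wall y [0.41545373 0.41821005 0.41955615]
scene carrier rect top ((521.0404663085938, 283.7393798828125), (79.99779510498047, 80.1358642578125), 18.33794593811035) [[470.5, 309.20001220703125], [495.70001220703125, 233.10000610351562], [571.5999755859375, 258.29998779296875], [546.4000244140625, 334.3999938964844]]
scene carrier rect blue ((520.0526733398438, 283.69061279296875), (79.2153549194336, 79.86407470703125), 17.835094451904297)
scene bar along y 208 [627.3 293.1] [ 17.9 104.1] 1.66
[[616.7999877929688, 344.8999938964844], [619.7999877929688, 240.6999969482422], [637.7000122070312, 241.3000030517578], [634.7000122070312, 345.3999938964844]]
[ 2.70000e-02 -1.00000e+00  6.24547e+02  2.92991e+02]
scene bar along x 220 [547.5 365.4] [104.6  13.6] 1.44
[[495.0, 370.8999938964844], [495.29998779296875, 357.3999938964844], [599.9000244140625, 360.0], [599.5999755859375, 373.5]]
[1.00000e+00 2.70000e-02 5.32898e+02 3.64875e+02]
wall y [0.4199739  0.42002582 0.42013698]
```

The fence corner is at about (0.622, 0.359), yaw about 1.4°. The carrier is at about (0.523, 0.283), yaw about 17.8°. There's a wall at y = 0.42, so the jaws have to lie along x. Next I'll plan the swing over to the carrier.

```bash
cat >> h.py <<'E'
from scipy.spatial.transform import Rotation as Ro
def down(az):
    a=np.radians(az); x=np.array([np.cos(a),np.sin(a),0]);y=np.array([0,0,-1.]);return np.stack([x,y,np.cross(x,y)],1)
def rows(p,R,wps,dec=1):
    out=[];p=np.array(p,float);R=np.array(R,float)
    for tp,tR in wps:
        d=np.round(R.T@(np.array(tp)-p)*1000,dec); a=np.round(Ro.from_matrix(R.T@tR).as_rotvec(degrees=True),dec)
        out.append((d.tolist(),a.tolist())); p=p+R@d/1000; R=R@Ro.from_rotvec(a,degrees=True).as_matrix()
    for i in range(0,len(out),8):
        print("T",[o[0] for o in out[i:i+8]]);print("A",[o[1] for o in out[i:i+8]])
    print("end",p.round(4),np.degrees(np.arctan2(R[1,0],R[0,0])).round(2))
E
python3 - <<'E'
from h import *
from bench import ctrl
o=ctrl.get_obs();p=np.array(o["position"]);R=np.array(o["tcp_rot"])
N=22
a0=np.degrees(np.arctan2(p[1],p[0]));t0=np.degrees(np.arctan2(R[1,0],R[0,0]))
tp=np.array([.50,.283]);a1=np.degrees(np.arctan2(tp[1],tp[0]));r0=np.hypot(*p[:2]);r1=np.hypot(*tp)
w=[]
for i in range(1,N+1):
    s=i/N;a=np.radians(a0+s*(a1-a0));r=r0+s*(r1-r0)
    w.append(([r*np.cos(a),r*np.sin(a),.24],down(t0+s*(17.8-t0))))
rows(p,down(t0),w)
E
```

```text
T [[-5.7, -2.0, 54.1], [-6.1, -0.0, 53.7], [-6.7, -0.0, 53.4], [-7.1, -0.0, 53.0], [-7.5, -0.0, 52.7], [-8.1, -0.0, 52.3], [-8.5, -0.0, 52.0], [-9.0, -0.0, 51.6]]
A [[0.0, -4.3, 0.0], [0.0, -4.2, 0.0], [0.0, -4.3, 0.0], [0.0, -4.3, 0.0], [0.0, -4.2, 0.0], [0.0, -4.3, 0.0], [0.0, -4.3, 0.0], [0.0, -4.2, 0.0]]
T [[-9.4, -0.0, 51.2], [-9.9, -0.0, 50.8], [-10.2, -0.0, 50.5], [-10.8, -0.0, 50.1], [-11.1, -0.0, 49.7], [-11.5, -0.0, 49.3], [-12.0, -0.0, 49.0], [-12.4, -0.0, 48.5]]
A [[0.0, -4.3, 0.0], [0.0, -4.3, 0.0], [0.0, -4.2, 0.0], [0.0, -4.3, 0.0], [0.0, -4.3, 0.0], [0.0, -4.2, 0.0], [0.0, -4.3, 0.0], [0.0, -4.3, 0.0]]
T [[-12.7, -0.0, 48.2], [-13.1, -0.0, 47.7], [-13.6, -0.0, 47.4], [-13.8, -0.0, 46.9], [-14.3, -0.0, 46.5], [-14.6, -0.0, 46.1]]
A [[0.0, -4.3, 0.0], [0.0, -4.2, 0.0], [0.0, -4.3, 0.0], [0.0, -4.3, 0.0], [0.0, -4.2, 0.0], [0.0, -4.3, 0.0]]
end [0.5   0.283 0.24 ] 17.81
```

apply_moves --translation '[[-5.7,0,54],[-6.1,0,53.7],[-6.7,0,53.4],[-7.1,0,53],[-7.5,0,52.7],[-8.1,0,52.3],[-8.5,0,52],[-9,0,51.6]]' --angular '[[0,-4.3,0],[0,-4.2,0],[0,-4.3,0],[0,-4.3,0],[0,-4.2,0],[0,-4.3,0],[0,-4.3,0],[0,-4.2,0]]' --gripper '[1,1,1,1,1,1,1,1]'

```text
clock: 1.1
position: [0.4934, -0.3794, 0.2383]
tcp_rot: [[0.745, -0.0, 0.667], [-0.667, 0.0, 0.745], [-0.0, -1.0, -0.0]]
ft_force: [1.4, 0.1, -0.1]
grip_width: 0.0882
```

apply_moves --translation '[[-9.4,0,51.2],[-9.9,0,50.8],[-10.2,0,50.5],[-10.8,0,50.1],[-11.1,0,49.7],[-11.5,0,49.3],[-12,0,49],[-12.4,0,48.5]]' --angular '[[0,-4.3,0],[0,-4.3,0],[0,-4.2,0],[0,-4.3,0],[0,-4.3,0],[0,-4.2,0],[0,-4.3,0],[0,-4.3,0]]' --gripper '[1,1,1,1,1,1,1,1]'

```text
clock: 2.1
position: [0.5948, 0.0085, 0.2383]
tcp_rot: [[0.991, -0.001, 0.133], [-0.133, 0.0, 0.991], [-0.001, -1.0, -0.0]]
ft_force: [0.6, -0.5, -0.2]
grip_width: 0.0882
```

apply_moves --translation '[[-12.7,0,48.2],[-13.1,0,47.7],[-13.6,0,47.4],[-13.8,0,46.9],[-14.3,0,46.5],[-14.6,0,46.1],[0,0,0],[0,0,0]]' --angular '[[0,-4.3,0],[0,-4.2,0],[0,-4.3,0],[0,-4.3,0],[0,-4.2,0],[0,-4.3,0],[0,0,0],[0,0,0]]' --gripper '[1,1,1,1,1,1,1,1]'

```text
clock: 3.1
position: [0.5004, 0.2816, 0.2384]
tcp_rot: [[0.952, -0.0, -0.305], [0.305, -0.001, 0.952], [-0.001, -1.0, -0.001]]
ft_force: [-0.5, -0.2, 0.6]
grip_width: 0.0882
```

Run:
```python
from bench import ctrl
import cv2,numpy as np
o=ctrl.get_obs(); print({k:np.round(v,3).tolist() for k,v in o.items()})
for n in ["wrist","scene"]:
    c=ctrl.camera(n); cv2.imwrite(f"pics/{n}1.png",c["color"][:,:,::-1]); np.savez(f"{n}1.npz",**c)
    print(n,c["fovy"],c["xyz"])
```

```text
{'clock': 3.1, 'q': [-7.607, 27.502, -35.198, 98.364, 17.964, 59.897, -31.129], 'qd': [1.071, 0.09, 1.109, -0.26, -0.035, -0.05, -0.074], 'joint_efforts': [-1.716, -48.889, -7.965, -23.582, -0.186, -0.063, -0.002], 'position': [0.5, 0.282, 0.238], 'tcp_rot': [[0.952, -0.0, -0.305], [0.305, -0.001, 0.952], [-0.001, -1.0, -0.001]], 'ft_force': [-0.488, -0.15, 0.59], 'torque': [0.007, -0.115, 0.006], 'grip_width': 0.088}
wrist 60.27763683241384 [0.48008212 0.34710146 0.38455733]
scene 50.156116588667444 [-0.09120485  0.40113321  0.8869233 ]
```

View pics/wrist1.png

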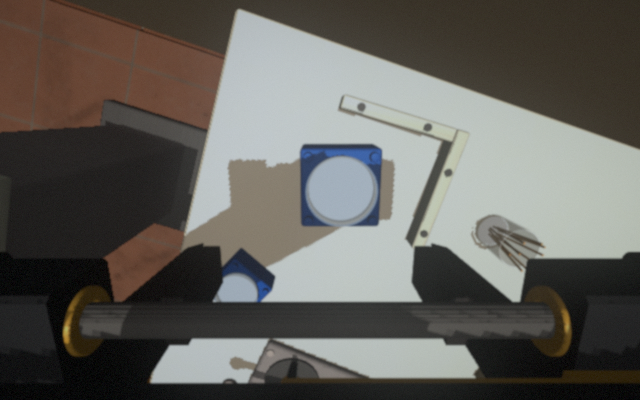

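View pics/scene1.png

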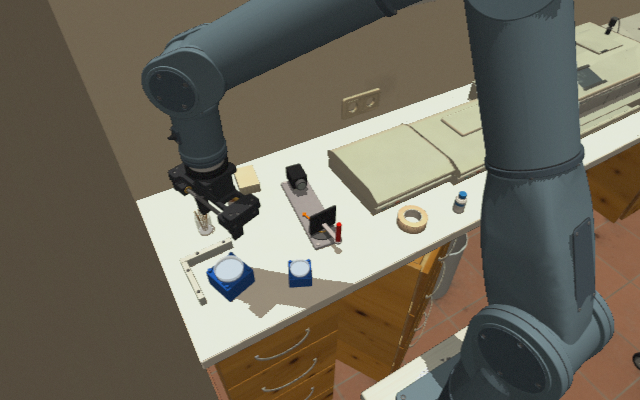

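The wrist view shows the carrier at about (341,188), square to the image, so the jaws are parallel to its faces. The fence corner is at about (450,135), and the small carrier at (240,280) is clear. I'll measure from this view.

```bash
cat >> h.py <<'E'
def measure(c,n):
    P=cloud(c);hsv=cv2.cvtColor(c["color"],cv2.COLOR_RGB2HSV);x,y,z=P[...,0],P[...,1],P[...,2]
    R=(x>.44)&(x<.66)&(y>.2)&(y<.4)
    blue=(cv2.inRange(hsv,np.array((100,110,30)),np.array((130,255,255)))>0)
    m=R&blue&(z>.044)&(z<.07)
    if m.sum()>20:
        r=cv2.minAreaRect((P[m][:,:2]*1000).astype(np.float32)); print(n,"top rect",np.round(r[0],1),np.round(r[1],1),round(r[2],2))
    for lab,(a,b) in {"zs":(.003,.02)}.items():
        q=P[R&blue&(z>a)&(z<b)][:,:2]*1000
    f=R&(z>.026)&(z<.034)&(hsv[...,1]<90)
    p=P[f][:,:2]*1000
    A=p[(p[:,0]>600)&(p[:,1]<345)];B=p[(p[:,1]>345)&(p[:,0]<600)]
    for nm,q in [("bar||y",A),("bar||x",B)]:
        if len(q)>20:
            r=cv2.minAreaRect(q.astype(np.float32)); print(n,nm,len(q),np.round(r[1],1),round(r[2],2),cv2.boxPoints(r).round(1).tolist())
    print("table z",np.nanmedian(z[R&(z<.015)]))
E
python3 - <<'E'
from h import *
measure(np.load("wrist1.npz"),"wrist"); measure(np.load("scene1.npz"),"scene")
E
```

```text
wrist top rect [524.4 284.9] [77.  77.1] 17.8
wrist bar||y 1293 [ 14.6 104.5] 1.38 [[619.9000244140625, 344.8999938964844], [622.4000244140625, 240.39999389648438], [637.0, 240.8000030517578], [634.5, 345.20001220703125]]
wrist bar||x 1458 [100.3  14.1] 1.49 [[499.70001220703125, 370.8999938964844], [500.1000061035156, 356.79998779296875], [600.2999877929688, 359.3999938964844], [600.0, 373.5]]
table z 0.00020344215752751693
scene top rect [519.5 283.8] [78.1 78.7] 18.38
scene bar||y 213 [ 18.3 103.3] 1.94 [[615.7999877929688, 344.1000061035156], [619.2999877929688, 240.89999389648438], [637.5999755859375, 241.5], [634.0999755859375, 344.70001220703125]]
scene bar||x 212 [102.8  13.5] 1.51 [[496.70001220703125, 370.8999938964844], [497.0, 357.29998779296875], [599.7999877929688, 360.0], [599.4000244140625, 373.6000061035156]]
table z 0.00042705878297166766
```

The wrist view puts the carrier at (524.4, 284.9) mm with yaw 17.8°. The fence corner is at (619.7, 359.8) with yaw 1.43°, so the seated centre would be (580.7, 318.8). The bar ends fit the 120 mm length. Next I'll go over the carrier and down to just above fence height.

apply_moves --translation '[[12,20,-2],[12,40,-2.2],[0,40,0],[0,30,0],[0,10,0],[0,0,0],[0,0,0]]' --angular '[[0,0,0],[0,0,0],[0,0,0],[0,0,0],[0,0,0],[0,0,0],[0,0,0]]' --gripper '[1,1,1,1,1,1,1]'

```text
clock: 4.08
position: [0.5253, 0.2861, 0.1001]
tcp_rot: [[0.952, 0.002, -0.305], [0.305, 0.001, 0.952], [0.002, -1.0, 0.0]]
ft_force: [-0.6, -0.3, 0.5]
grip_width: 0.0879
```

Run:
```python
from h import *
from bench import ctrl
for n in ["wrist","scene"]:
    c=ctrl.camera(n); np.savez(f"{n}2.npz",**c); cv2.imwrite(f"pics/{n}2.png",c["color"][:,:,::-1]);measure(c,n)
print(ctrl.get_obs()["position"])
```

```text
wrist top rect [524.6 285. ] [78.4 77.9] 18.07
wrist bar||y 1872 [15.  58.3] 1.24 [[619.5, 345.0], [620.7999877929688, 286.70001220703125], [635.7999877929688, 287.0], [634.5, 345.29998779296875]]
wrist bar||x 3918 [100.1  14.1] 1.48 [[499.70001220703125, 371.1000061035156], [500.1000061035156, 357.0], [600.2000122070312, 359.6000061035156], [599.7999877929688, 373.70001220703125]]
table z 0.0001384031908576444
scene top rect [519.8 283.8] [78.7 79.3] 18.3
scene bar||y 107 [16.5 73. ] 0.21 [[616.9000244140625, 344.20001220703125], [617.2000122070312, 271.29998779296875], [633.7000122070312, 271.29998779296875], [633.4000244140625, 344.29998779296875]]
scene bar||x 218 [104.2  13.6] 1.51 [[495.1000061035156, 370.79998779296875], [495.5, 357.20001220703125], [599.5999755859375, 359.8999938964844], [599.2999877929688, 373.5]]
table z 0.000342012514187473
[0.52504558 0.28618986 0.10000175]
```

View pics/wrist2.png

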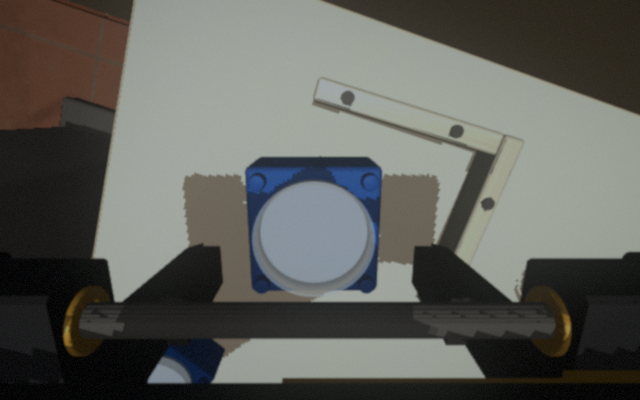

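The wrist picture shows the carrier at columns 247–381, centred between the fingers at columns 220 and 413. I'll go down and close gently.

apply_moves --translation '[[0,30,0],[0,20,-1],[0,10,0],[0,4,0],[0,0,0],[0,0,0],[0,0,0],[0,0,0]]' --angular '[[0,0,0],[0,0,0],[0,0,0],[0,0,0],[0,0,0],[0,0,0],[0,0,0],[0,0,0]]' --gripper '[1,1,1,1,0.8,0.8,0.8,0.8]' --squeeze 15

```text
clock: 5.18
position: [0.5245, 0.2849, 0.0349]
tcp_rot: [[0.952, 0.0, -0.306], [0.306, 0.0, 0.952], [0.0, -1.0, 0.0]]
ft_force: [-1.3, -0.0, -1.5]
grip_width: 0.0798
```

Run:
```python
from h import *
p=np.array([.5245,.2849,.035]);g=np.array([.5765,.3145,.035]);w=[]
for i in range(1,9):
    w.append((p+(g-p)*i/8,down(17.8-16.4*i/8)))
rows(p,down(17.8),w)
```

```text
T [[7.3, 0.0, 1.5], [7.3, 0.0, 1.8], [7.2, 0.0, 2.1], [7.1, 0.0, 2.3], [7.0, 0.0, 2.5], [6.9, 0.0, 2.9], [6.9, 0.0, 3.0], [6.7, 0.0, 3.3]]
A [[0.0, 2.0, 0.0], [0.0, 2.1, 0.0], [0.0, 2.0, 0.0], [0.0, 2.1, 0.0], [0.0, 2.1, 0.0], [0.0, 2.0, 0.0], [0.0, 2.1, 0.0], [0.0, 2.0, 0.0]]
end [0.5765 0.3145 0.035 ] 1.4
```

apply_moves --translation '[[7.3,0,1.5],[7.3,0,1.8],[7.2,0,2.1],[7.1,0,2.3],[7,0,2.5],[6.9,0,2.9],[6.9,0,3],[6.7,0,3.3]]' --angular '[[0,2,0],[0,2.1,0],[0,2,0],[0,2.1,0],[0,2.1,0],[0,2,0],[0,2.1,0],[0,2,0]]' --gripper '[0.8,0.8,0.8,0.8,0.8,0.8,0.8,0.8]'

```text
clock: 6.18
position: [0.5762, 0.3146, 0.0349]
tcp_rot: [[1.0, -0.001, -0.023], [0.023, -0.001, 1.0], [-0.001, -1.0, -0.001]]
ft_force: [-5.9, -1.9, 4.0]
grip_width: 0.0796
```

apply_moves --translation '[[0,0,1],[0,0,1],[0,0,1],[0,0,1],[0,0,0],[0,0,0]]' --angular '[[0,0,0],[0,0,0],[0,0,0],[0,0,0],[0,0,0],[0,0,0]]' --gripper '[0.8,0.8,0.8,0.8,0.8,0.8]'

```text
clock: 6.92
position: [0.5771, 0.318, 0.0349]
tcp_rot: [[1.0, 0.001, -0.024], [0.024, -0.0, 1.0], [0.001, -1.0, -0.0]]
ft_force: [2.2, -4.7, 3.4]
grip_width: 0.0801
```

Run:
```python
from h import *
from bench import ctrl
for n in ["wrist","scene"]:
    c=ctrl.camera(n); np.savez(f"{n}3.npz",**c); cv2.imwrite(f"pics/{n}3.png",c["color"][:,:,::-1]);measure(c,n)
o=ctrl.get_obs();print(o["position"],o["ft_force"],o["q"])
```

```text
wrist top rect [577.9 317.9] [80.7 78.6] 1.28
wrist bar||y 1895 [14.3 95.4] 0.28 [[621.9000244140625, 345.0], [622.4000244140625, 249.5], [636.7000122070312, 249.60000610351562], [636.2000122070312, 345.0]]
wrist bar||x 7494 [99.9 17.4] 1.62 [[500.0, 371.20001220703125], [500.5, 353.70001220703125], [600.4000244140625, 356.6000061035156], [599.9000244140625, 374.0]]
table z 3.528364010388363e-05
scene top rect [566.2 319.6] [78.1 90.9] 86.74
scene bar||y 68 [15.7 98.8] 0.81 [[617.5999755859375, 339.79998779296875], [618.9000244140625, 241.0], [634.5999755859375, 241.1999969482422], [633.2000122070312, 340.0]]
scene bar||x 223 [102.8  13.7] 1.44 [[496.8999938964844, 371.0], [497.29998779296875, 357.29998779296875], [600.0999755859375, 359.8999938964844], [599.7000122070312, 373.6000061035156]]
table z 0.00024596387263420283
[0.57706611 0.31819798 0.03493023] [ 2.31907922 -4.04614424  3.17736711] [-17.26296742  48.36657031 -23.24263535  91.62918896  24.64886229
  45.1080534  -49.7231237 ]
```

View pics/wrist3.png

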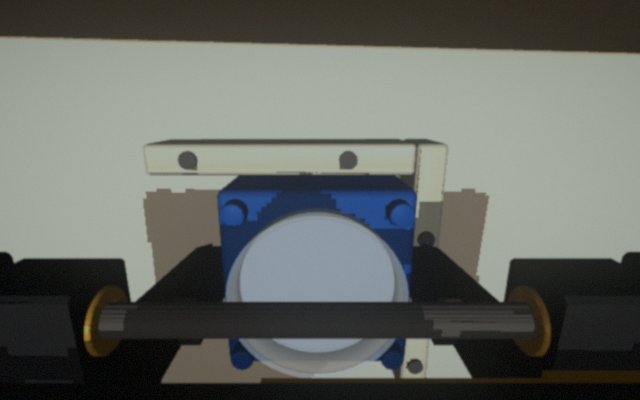

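The carrier is square in the grip with the fingers above the fence bars. The y contact force is rising. I'll continue towards both bars.

apply_moves --translation '[[1,0,0],[1,0,0],[1,0,0],[0.5,0,0],[0,0,0]]' --angular '[[0,0,0],[0,0,0],[0,0,0],[0,0,0],[0,0,0]]' --gripper '[0.8,0.8,0.8,0.8,0.8]'

```text
clock: 7.65
position: [0.5772, 0.3184, 0.0348]
tcp_rot: [[1.0, -0.005, -0.025], [0.025, -0.002, 1.0], [-0.005, -1.0, -0.002]]
ft_force: [-7.7, -6.0, 11.3]
grip_width: 0.0799
```

apply_moves --translation '[[0,0,1],[0,0,1],[0,0,0]]' --angular '[[0,0,0],[0,0,0],[0,0,0]]' --gripper '[0.8,0.8,0.8]'

```text
clock: 8.02
position: [0.578, 0.3198, 0.0348]
tcp_rot: [[1.0, -0.003, -0.025], [0.025, -0.002, 1.0], [-0.003, -1.0, -0.002]]
ft_force: [-4.3, -6.8, 11.0]
grip_width: 0.0799
```

Run:
```python
from h import *
from bench import ctrl
for n in ["wrist","scene"]:
    c=ctrl.camera(n); np.savez(f"{n}4.npz",**c); cv2.imwrite(f"pics/{n}4.png",c["color"][:,:,::-1]);measure(c,n)
a=cv2.imread("pics/scene4.png")[200:320,150:290]; cv2.imwrite("pics/sc4c.png",cv2.resize(a,None,fx=4.5,fy=4.5,interpolation=cv2.INTER_CUBIC))
o=ctrl.get_obs();print(o["position"],o["ft_force"],o["torque"])
```

```text
wrist top rect [579. 320.] [80.7 78. ] 1.62
wrist bar||y 1690 [92.8 14.1] 89.77 [[622.2999877929688, 252.1999969482422], [636.4000244140625, 252.10000610351562], [636.7999877929688, 345.0], [622.7000122070312, 345.0]]
wrist bar||x 7510 [100.2  15.3] 1.53 [[499.70001220703125, 371.20001220703125], [500.1000061035156, 355.8999938964844], [600.2999877929688, 358.6000061035156], [599.9000244140625, 373.8999938964844]]
table z 2.8974179222637786e-05
scene top rect [566.3 321. ] [78.1 89.1] 86.55
scene bar||y 70 [16.1 35.9] 3.37 [[616.5, 276.29998779296875], [618.5999755859375, 240.39999389648438], [634.7000122070312, 241.39999389648438], [632.5999755859375, 277.29998779296875]]
scene bar||x 226 [103.2  15.6] 1.4 [[496.5, 370.8999938964844], [496.8999938964844, 355.29998779296875], [600.0, 357.79998779296875], [599.5999755859375, 373.3999938964844]]
table z 0.00029979036637184375
[0.57800656 0.31984833 0.034749  ] [-4.8568791  -7.527453   10.81000041] [-1.55366054  0.79357989 -0.02950883]
```

View pics/wrist4.png

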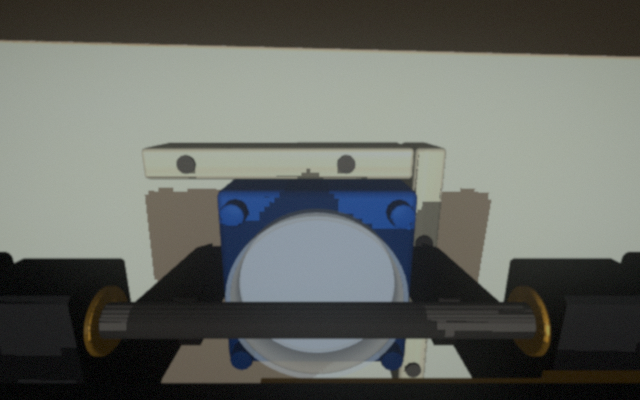

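View pics/sc4c.png

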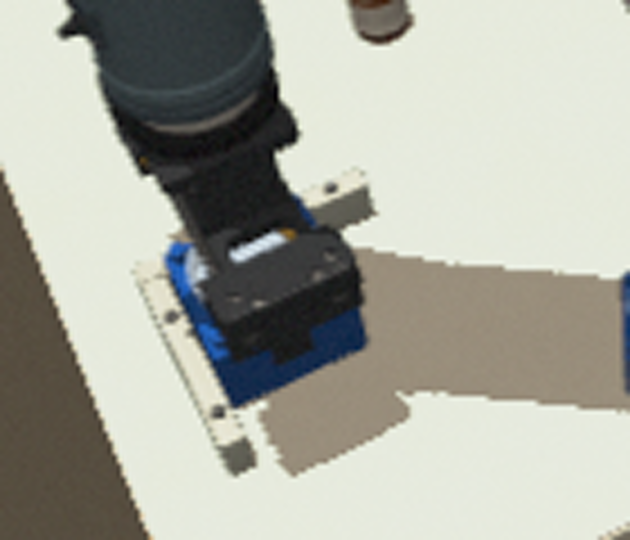

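The carrier's top centre is at (579, 320), against the expected (580.7, 318.8). It's at the y bar with perhaps 1–2 mm left in x. The tool is pressing down with 11 N, so I'll ease up slightly and push on in x.

apply_moves --translation '[[0,-0.5,0],[0,-0.3,0],[1,0,0],[0.5,0,0],[0,0,0]]' --angular '[[0,0,0],[0,0,0],[0,0,0],[0,0,0],[0,0,0]]' --gripper '[0.8,0.8,0.8,0.8,0.8]'

```text
clock: 8.75
position: [0.5785, 0.3204, 0.0348]
tcp_rot: [[1.0, -0.005, -0.026], [0.026, -0.002, 1.0], [-0.005, -1.0, -0.002]]
ft_force: [-7.4, -6.7, 6.3]
grip_width: 0.0796
```

apply_moves --translation '[[1,0,0],[1,0,0],[0,0,0],[0,0,0]]' --angular '[[0,0,0],[0,0,0],[0,0,0],[0,0,0]]' --gripper '[0.8,0.8,0.8,0.8]'

```text
clock: 9.25
position: [0.5788, 0.3204, 0.0349]
tcp_rot: [[1.0, -0.008, -0.027], [0.027, -0.003, 1.0], [-0.008, -1.0, -0.003]]
ft_force: [-11.4, -7.4, 11.6]
grip_width: 0.0799
```

apply_moves --translation '[[1,0,0],[1,0,0],[0,0,0],[0,0,0]]' --angular '[[0,0,0],[0,0,0],[0,0,0],[0,0,0]]' --gripper '[0.8,0.8,0.8,0.8]'

```text
clock: 9.75
position: [0.5798, 0.3204, 0.0347]
tcp_rot: [[1.0, -0.01, -0.027], [0.027, -0.004, 1.0], [-0.01, -1.0, -0.003]]
ft_force: [-13.5, -7.7, 11.4]
grip_width: 0.08
```

Run:
```python
from h import *
from bench import ctrl
for n in ["wrist"]:
    c=ctrl.camera(n); np.savez(f"{n}5.npz",**c); cv2.imwrite(f"pics/{n}5.png",c["color"][:,:,::-1]);measure(c,n)
o=ctrl.get_obs();print(o["position"],o["ft_force"],o["torque"])
```

```text
wrist top rect [580.4 320.7] [80.4 78.4] 0.92
wrist bar||y 1418 [14.7 91.4] 0.6 [[621.5, 344.8999938964844], [622.5, 253.5], [637.2000122070312, 253.6999969482422], [636.2000122070312, 345.1000061035156]]
wrist bar||x 7412 [100.3  15. ] 1.46 [[499.70001220703125, 371.3999938964844], [500.1000061035156, 356.3999938964844], [600.2999877929688, 358.8999938964844], [599.9000244140625, 373.8999938964844]]
table z 3.0132578070080074e-05
[0.57981884 0.32048431 0.03467193] [-13.49430792  -7.42834182  12.68602342] [-1.57747151  2.72706642  0.26269487]
```

The carrier is now at about (580.4, 320.7) with 13 N against the x bar and 7 N against the y bar. I'll open the fingers; the rear one should keep nudging it in. Then I'll back off to the middle and look.

apply_moves --translation '[[0,0,0],[0,0,0],[0,0,0],[0,0,0]]' --angular '[[0,0,0],[0,0,0],[0,0,0],[0,0,0]]' --gripper '[1,1,1,1]'

```text
clock: 10.3
position: [0.5848, 0.3218, 0.0353]
tcp_rot: [[1.0, -0.001, -0.025], [0.025, 0.001, 1.0], [-0.001, -1.0, 0.001]]
ft_force: [-2.9, 2.1, -2.6]
grip_width: 0.0882
```

Run:
```python
from h import *
from bench import ctrl
for n in ["wrist"]:
    c=ctrl.camera(n); np.savez(f"{n}6.npz",**c); cv2.imwrite(f"pics/{n}6.png",c["color"][:,:,::-1]);measure(c,n)
o=ctrl.get_obs();print(o["position"],o["ft_force"],o["tcp_rot"])
```

```text
wrist top rect [580.8 320.4] [79.4 78.4] 1.17
wrist bar||y 2017 [92.3 13.8] 89.63 [[622.4000244140625, 252.8000030517578], [636.2000122070312, 252.6999969482422], [636.7999877929688, 344.8999938964844], [623.0, 345.0]]
wrist bar||x 7371 [100.2  15.4] 1.52 [[499.70001220703125, 371.29998779296875], [500.20001220703125, 355.79998779296875], [600.2999877929688, 358.5], [599.9000244140625, 373.8999938964844]]
table z 2.8248087824922496e-05
[0.58479022 0.32176839 0.03536647] [-4.33454552  1.51068786 -2.13199402] [[ 9.99682391e-01 -7.20245254e-04 -2.51912367e-02]
 [ 2.51922159e-02  1.38447259e-03  9.99681667e-01]
 [-6.85139399e-04 -9.99998782e-01  1.40217744e-03]]
```

View pics/wrist6.png

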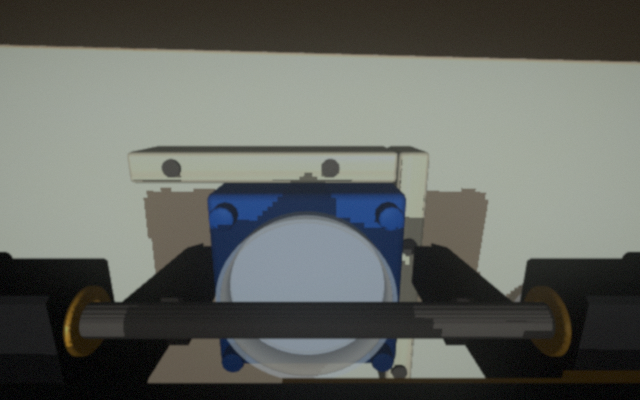

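After opening, the carrier is at (580.8, 320.4) with yaw about 1.2°. That's 39–41 mm from both stop faces, so it's flush. I'll centre the fingers and rise, then check from above.

apply_moves --translation '[[-4,0,0],[0,0,0],[0,-15,0],[0,-40,0],[0,-50,0],[0,-50,0],[-30,-20,-30],[-40,0,-40]]' --angular '[[0,0,0],[0,0,0],[0,0,0],[0,0,0],[0,0,0],[0,0,0],[0,0,0],[0,0,0]]' --gripper '[1,1,1,1,1,1,1,1]'

```text
clock: 11.35
position: [0.5143, 0.2497, 0.2138]
tcp_rot: [[1.0, 0.006, -0.025], [0.025, 0.003, 1.0], [0.006, -1.0, 0.003]]
ft_force: [1.1, -0.9, 0.1]
grip_width: 0.0881
```

Run:
```python
from h import *
from bench import ctrl
for n in ["wrist","scene","top"]:
    c=ctrl.camera(n); np.savez(f"{n}7.npz",**c); cv2.imwrite(f"pics/{n}7.png",c["color"][:,:,::-1]);measure(c,n)
a=cv2.imread("pics/scene7.png")[155:315,165:365]; cv2.imwrite("pics/sc7c.png",cv2.resize(a,None,fx=3.7,fy=3.7,interpolation=cv2.INTER_CUBIC))
o=ctrl.get_obs();print(o["position"],o["ft_force"],o["q"])
```

```text
wrist top rect [575.8 314.9] [70.1 70.4] 1.34
wrist bar||y 1145 [ 14.4 103.8] 1.35 [[620.0, 344.70001220703125], [622.4000244140625, 240.89999389648438], [636.7999877929688, 241.3000030517578], [634.4000244140625, 345.1000061035156]]
wrist bar||x 1717 [100.4  20.1] 1.53 [[499.6000061035156, 370.3999938964844], [500.20001220703125, 350.29998779296875], [600.5, 352.8999938964844], [600.0, 373.1000061035156]]
table z 0.00013445055791877492
scene top rect [576.1 318.8] [77.9 79.7] 2.36
scene bar||y 69 [36.  15.1] 88.05 [[618.7999877929688, 241.39999389648438], [633.7999877929688, 240.89999389648438], [635.0999755859375, 276.8999938964844], [620.0, 277.3999938964844]]
scene bar||x 234 [102.6  15.3] 1.44 [[496.70001220703125, 371.0], [497.1000061035156, 355.70001220703125], [599.7000122070312, 358.29998779296875], [599.2999877929688, 373.6000061035156]]
table z 0.0002831914530609936
top bar||y 26 [13.2 24.7] 8.73 [[622.2000122070312, 261.5], [625.9000244140625, 237.10000610351562], [639.0, 239.10000610351562], [635.2999877929688, 263.5]]
table z -0.000329439738941506
[0.51205087 0.24615881 0.21143987] [1.21207291 0.10400092 0.39705593] [ -7.81745785  27.62763118 -29.73920922 100.92091825  16.30814408
  55.8039449  -42.69797474]
```

View pics/wrist7.png

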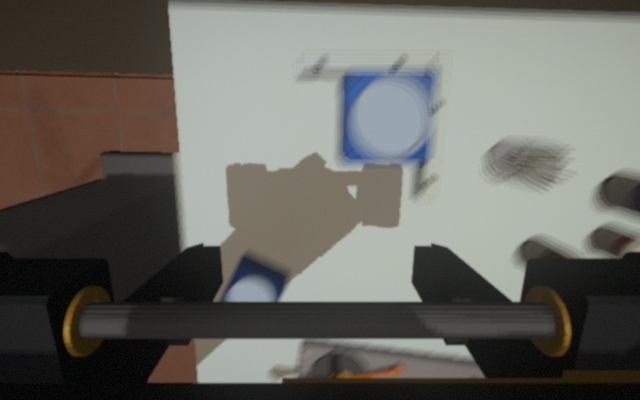

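View pics/sc7c.png

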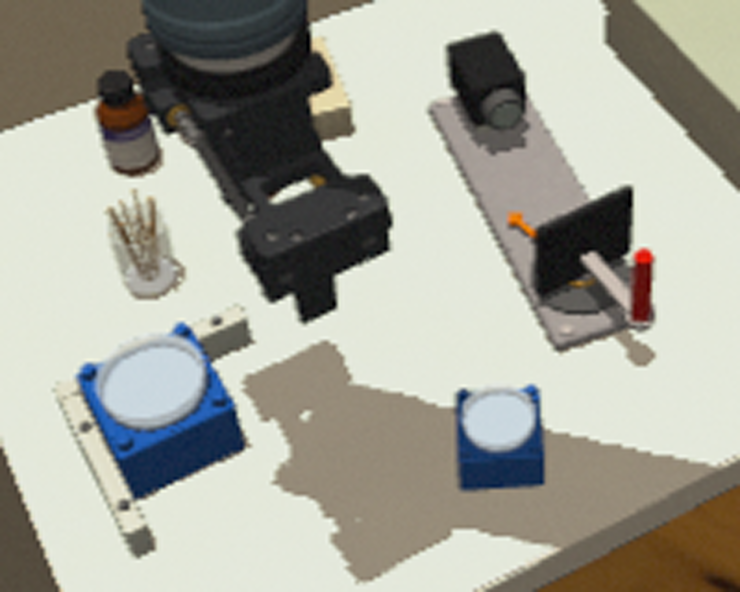

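The carrier is seated in the corner with its dot side towards the mirror. The scene reading of (576, 319), with that camera's known +5/+1 mm bias added, gives about (581, 320). The bystanders are untouched. Next I'll turn the jaws crossways and go over to the viewer.

Run:
```python
from h import *
p=np.array([.512,.246,.2115]);g=np.array([.44,.03,.235]);w=[]
for i in range(1,12):
    w.append((p+(g-p)*i/11,down(1.4-91.4*i/11)))
rows(p,down(1.4),w)
```

```text
T [[-7.0, -2.1, -19.5], [-4.2, -2.2, -20.3], [-1.1, -2.1, -20.6], [1.8, -2.1, -20.6], [4.8, -2.2, -20.2], [7.6, -2.1, -19.2], [10.4, -2.2, -17.9], [12.8, -2.1, -16.3]]
A [[0.0, 8.3, 0.0], [0.0, 8.3, 0.0], [0.0, 8.3, 0.0], [0.0, 8.3, 0.0], [0.0, 8.3, 0.0], [0.0, 8.4, 0.0], [0.0, 8.3, 0.0], [0.0, 8.3, 0.0]]
T [[15.1, -2.1, -14.2], [16.9, -2.2, -11.8], [18.5, -2.1, -9.3]]
A [[0.0, 8.3, 0.0], [0.0, 8.3, 0.0], [0.0, 8.3, 0.0]]
end [0.44  0.03  0.235] -90.0
```

apply_moves --translation '[[-7,-2,-19.5],[-4.2,-2,-20.3],[-1.1,-2,-20.6],[1.8,-2,-20.6],[4.8,-2,-20.2],[7.6,-2,-19.2],[10.4,-2,-17.9],[12.8,-2,-16.3]]' --angular '[[0,8.3,0],[0,8.3,0],[0,8.3,0],[0,8.3,0],[0,8.3,0],[0,8.4,0],[0,8.3,0],[0,8.3,0]]' --gripper '[1,1,1,1,1,1,1,1]'

```text
clock: 12.5
position: [0.4623, 0.0922, 0.2277]
tcp_rot: [[0.418, 0.003, 0.909], [-0.909, 0.001, 0.418], [0.0, -1.0, 0.003]]
ft_force: [0.3, -0.1, 0.0]
grip_width: 0.0883
```

apply_moves --translation '[[15.1,-2,-14.2],[16.9,-2,-11.8],[18.5,-2,-9.3],[0,0,0],[0,0,0],[0,0,0]]' --angular '[[0,8.3,0],[0,8.3,0],[0,8.3,0],[0,0,0],[0,0,0],[0,0,0]]' --gripper '[0.5,0.5,0.5,0.5,0.5,0.5]'

```text
clock: 13.25
position: [0.4418, 0.034, 0.2326]
tcp_rot: [[0.003, 0.0, 1.0], [-1.0, 0.0, 0.003], [-0.0, -1.0, 0.0]]
ft_force: [0.4, 0.1, 0.1]
grip_width: 0.0443
```

Run:
```python
from h import *
from bench import ctrl
for n in ["wrist","scene","top"]:
    c=ctrl.camera(n); np.savez(f"{n}8.npz",**c); cv2.imwrite(f"pics/{n}8.png",c["color"][:,:,::-1]);measure(c,n)
o=ctrl.get_obs();print(o["position"],o["ft_force"],o["q"],o["grip_width"])
```

```text
wrist top rect [571.7 300.6] [45.6 62.8] 89.1
table z 0.00018064945965443058
scene top rect [576.1 318.8] [78.6 78.8] 1.57
scene bar||y 70 [36.8 15. ] 86.36 [[618.2000122070312, 241.1999969482422], [633.2000122070312, 240.3000030517578], [635.5, 277.0], [620.5, 277.8999938964844]]
scene bar||x 234 [103.3  15.4] 1.46 [[496.0, 371.0], [496.3999938964844, 355.6000061035156], [599.7000122070312, 358.20001220703125], [599.2999877929688, 373.6000061035156]]
table z 0.00028000097105695954
top top rect [581.4 317.4] [77.7 79.4] 0.88
top bar||y 95 [ 15.5 105.2] 1.51 [[620.2999877929688, 343.8999938964844], [623.0999755859375, 238.8000030517578], [638.5999755859375, 239.1999969482422], [635.7999877929688, 344.29998779296875]]
top bar||x 72 [96.7 11.4] 4.76 [[502.0, 366.79998779296875], [503.0, 355.3999938964844], [599.2999877929688, 363.3999938964844], [598.4000244140625, 374.79998779296875]]
table z -0.0004913718595507266
[0.44143393 0.03339008 0.23245395] [ 0.11191869 -0.05760865 -0.10281727] [  -0.82380941   11.41324976  -10.46851293  117.95921331    2.64433396
   50.84528382 -102.66136575] 0.04387747841150774
```

View pics/wrist8.png

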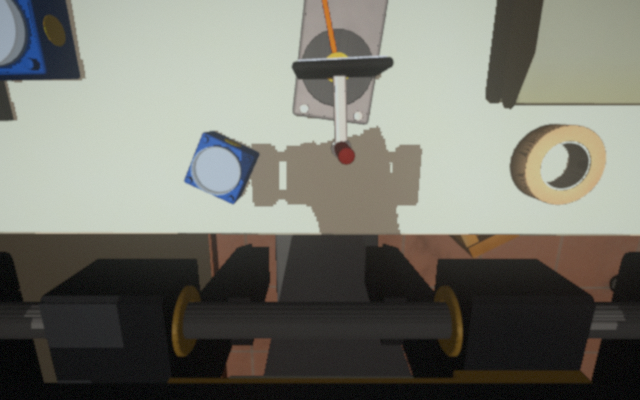

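View pics/scene8.png

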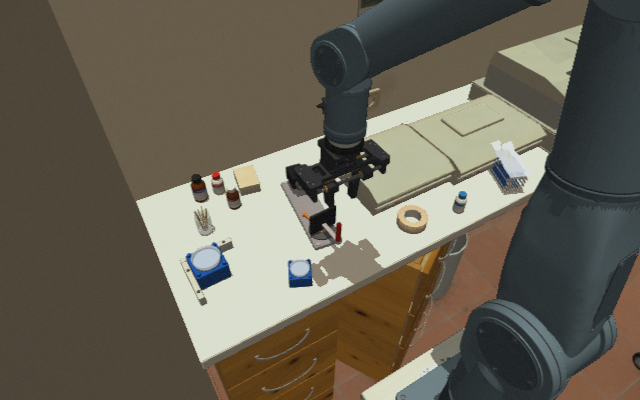

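The wrist view shows the peg top at (346,154), the mirror at (342,67), the needle running up from (337,55) to (325,0), and the yellow dot at (55,30). I'll measure these.

Run:
```python
from h import *
for n in ["wrist8","top8","top0","scene8","wrist1"]:
    c=np.load(n+".npz");P=cloud(c);hsv=cv2.cvtColor(c["color"],cv2.COLOR_RGB2HSV);x,y,z=P[...,0],P[...,1],P[...,2]
    R=(x>.42)&(x<.8)&(y>-.12)&(y<.33)
    m=lambda lo,hi:(cv2.inRange(hsv,np.array(lo),np.array(hi))>0)&R
    red=(m((0,140,60),(8,255,255))|m((172,140,60),(180,255,255)))
    q=P[red&(z>.1)&(y<.1)&(x<.56)]
    if len(q): print(n,"peg top",len(q),q.mean(0).round(4),(q.min(0)+q.max(0)).round(4)/2)
    mm=m((8,150,120),(22,255,255))&(z>.012)&(z<.03)
    q=P[mm]
    if len(q)>5:
        l=cv2.fitLine((q[:,:2]).astype(np.float32),cv2.DIST_HUBER,0,.001,.001).ravel(); print(n,"needle",len(q),l.round(4),np.degrees(np.arctan2(l[1],l[0])).round(1),q.min(0).round(3),q.max(0).round(3))
    q=P[m((22,100,80),(35,255,255))&(y<.1)]
    if len(q): print(n,"yellow hub",len(q),np.median(q,0).round(4))
    q=P[m((18,100,60),(35,255,255))&(y>.2)]
    if len(q): print(n,"dot",len(q),np.median(q,0).round(4))
    # mirror frame top
    q=P[R&(z>.075)&(z<.097)&(hsv[...,2]<70)&(abs(y)<.1)&(x>.5)&(x<.6)]
    if len(q)>5:
        r=cv2.minAreaRect((q[:,:2]*1000).astype(np.float32));print(n,"mirror",len(q),np.round(r[0],1),np.round(r[1],1),round(r[2],2))
    # rail
    q=P[R&(z>.009)&(z<.015)&(hsv[...,1]<60)&(x>.48)&(abs(y)<.12)]
    if len(q)>5:
        r=cv2.minAreaRect((q[:,:2]*1000).astype(np.float32));print(n,"rail",len(q),np.round(r[0],1),np.round(r[1],1),round(r[2],2),cv2.boxPoints(r).round(1).tolist())
```

```text
wrist8 peg top 189 [0.4773 0.0122 0.1083] [0.4771  0.01235 0.10835]
wrist8 needle 245 [0.9754 0.2204 0.5869 0.0235] 12.7 [0.565 0.017 0.016] [0.611 0.03  0.023]
wrist8 yellow hub 83 [0.563  0.0159 0.0206]
wrist8 dot 447 [0.5824 0.2791 0.0286]
wrist8 mirror 1121 [545.5  15.5] [ 7.3 76.7] 2.64
wrist8 rail 4586 [559.9  14.9] [ 79.6 116.9] 82.75 [[496.8999938964844, -17.299999237060547], [612.9000244140625, -32.0], [622.9000244140625, 47.0], [507.0, 61.70000076293945]]
top8 needle 27 [0.9821 0.1886 0.6016 0.0256] 10.9 [0.568 0.016 0.013] [0.624 0.033 0.028]
top8 yellow hub 19 [0.5614 0.0131 0.0197]
top8 dot 9 [0.5809 0.2777 0.0338]
top8 mirror 36 [546.3  13.1] [ 5.1 75.6] 3.03
top8 rail 766 [627.5   2.3] [160.  289.8] 89.24 [[481.5, -75.80000305175781], [771.2999877929688, -79.5999984741211], [773.4000244140625, 80.4000015258789], [483.6000061035156, 84.19999694824219]]
top0 peg top 12 [0.4776 0.0105 0.108 ] [0.4768 0.01   0.1067]
top0 needle 27 [0.977  0.2134 0.596  0.0241] 12.3 [0.568 0.016 0.015] [0.624 0.033 0.027]
top0 yellow hub 20 [0.5614 0.0148 0.0218]
top0 dot 4 [0.5372 0.2439 0
[... 200 characters left out ...]
531.5, 115.4000015258789]]
scene8 peg top 21 [0.4717 0.0128 0.1067] [0.4728 0.0125 0.1055]
scene8 needle 18 [0.9891 0.147  0.6098 0.0294] 8.5 [0.539 0.018 0.018] [0.621 0.035 0.026]
scene8 dot 3 [0.7219 0.2762 0.0468]
scene8 mirror 149 [541.6  16.7] [ 7.8 76.7] 1.76
scene8 rail 875 [633.8   5.9] [ 79.6 272.5] 82.77 [[493.6000061035156, -16.399999618530273], [764.0, -50.70000076293945], [774.0, 28.200000762939453], [503.70001220703125, 62.5]]
wrist1 dot 1019 [0.4468 0.2957 0.3229]
wrist1 rail 1291 [631.8  72.3] [304.   59.2] 19.71 [[478.79998779296875, 48.900001525878906], [498.70001220703125, -6.900000095367432], [784.9000244140625, 95.5999984741211], [764.9000244140625, 151.39999389648438]]
```

The rail azimuth is −7.2°. The mirror's rest normal of 2.8° and the needle at 12.7° both match the description. The pivot is at (552, 16) and the dot at (582, 279), so the sight must point at 83.6° and the mirror normal at 38.2°, a turn of about 35.4°. The peg goes from (477, 12) to (493, −30.5). Next I'll go over the peg.

apply_moves --translation '[[10,20,18],[11.2,40,17.8],[0,30,0],[0,0,0],[0,0,0]]' --angular '[[0,0,0],[0,0,0],[0,0,0],[0,0,0],[0,0,0]]' --gripper '[0.5,0.5,0.5,0.5,0.5]'

```text
clock: 14.02
position: [0.4776, 0.012, 0.1434]
tcp_rot: [[0.001, 0.001, 1.0], [-1.0, 0.0, 0.001], [-0.0, -1.0, 0.001]]
ft_force: [0.5, 0.1, -0.6]
grip_width: 0.0445
```

Run:
```python
from h import *
from bench import ctrl
c=ctrl.camera("wrist");cv2.imwrite("pics/wrist9.png",c["color"][:,:,::-1]);print(ctrl.get_obs()["position"])
```

```text
[0.47790118 0.01201248 0.14374572]
```

View pics/wrist9.png

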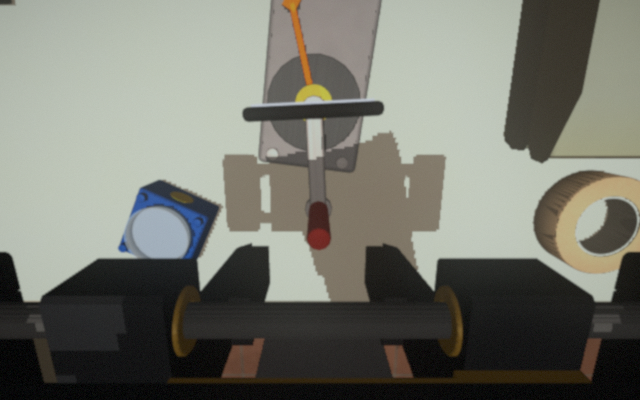

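The peg is at column 318, midway between the fingers at columns 269 and 366. I'll go down 77 mm and close.

apply_moves --translation '[[0,30,0],[0,30,0],[0,17,0],[0,0,0],[0,0,0],[0,0,0],[0,0,0],[0,0,0]]' --angular '[[0,0,0],[0,0,0],[0,0,0],[0,0,0],[0,0,0],[0,0,0],[0,0,0],[0,0,0]]' --gripper '[0.5,0.5,0.5,0.5,0.1,0.1,0.1,0.1]' --squeeze 15

```text
clock: 15.08
position: [0.4774, 0.0113, 0.066]
tcp_rot: [[-0.0, 0.001, 1.0], [-1.0, -0.0, -0.0], [0.0, -1.0, 0.001]]
ft_force: [0.0, -1.1, 5.1]
grip_width: 0.0134
```

Run:
```python
from h import *
a=np.radians
w=[];piv=np.array([.5521,.0159]);n0=2.8
p=np.append(piv-.075*np.array([np.cos(a(n0)),np.sin(a(n0))]),.066)
for i in range(1,15):
    t=a(n0+35.4*i/14); w.append((np.append(piv-.075*np.array([np.cos(t),np.sin(t)]),.066),down(-90+35*i/14)))
rows(p,down(-90),w)
```

```text
T [[3.3, 0.0, 0.2], [3.3, 0.0, 0.3], [3.3, 0.0, 0.2], [3.3, 0.0, 0.2], [3.3, 0.0, 0.3], [3.3, 0.0, 0.2], [3.3, 0.0, 0.3], [3.3, 0.0, 0.2]]
A [[0.0, -2.5, 0.0], [0.0, -2.5, 0.0], [0.0, -2.5, 0.0], [0.0, -2.5, 0.0], [0.0, -2.5, 0.0], [0.0, -2.5, 0.0], [0.0, -2.5, 0.0], [0.0, -2.5, 0.0]]
T [[3.3, 0.0, 0.3], [3.3, 0.0, 0.2], [3.3, 0.0, 0.3], [3.3, 0.0, 0.2], [3.3, 0.0, 0.3], [3.3, 0.0, 0.2]]
A [[0.0, -2.5, 0.0], [0.0, -2.5, 0.0], [0.0, -2.5, 0.0], [0.0, -2.5, 0.0], [0.0, -2.5, 0.0], [0.0, -2.5, 0.0]]
end [ 0.4931 -0.0305  0.066 ] -55.0
```

The peg is gripped, with the fingers reading 13.4 mm on the 14 mm peg. I'll swing it round the arc, turning with the mirror.

apply_moves --translation '[[3.3,0,0.2],[3.3,0,0.3],[3.3,0,0.2],[3.3,0,0.2],[3.3,0,0.3],[3.3,0,0.2],[3.3,0,0.3],[3.3,0,0.2]]' --angular '[[0,-2.5,0],[0,-2.5,0],[0,-2.5,0],[0,-2.5,0],[0,-2.5,0],[0,-2.5,0],[0,-2.5,0],[0,-2.5,0]]' --gripper '[0.1,0.1,0.1,0.1,0.1,0.1,0.1,0.1]'

```text
clock: 16.08
position: [0.4829, -0.0134, 0.066]
tcp_rot: [[0.344, 0.0, 0.939], [-0.939, 0.001, 0.344], [-0.001, -1.0, 0.0]]
ft_force: [-2.2, 1.9, 6.4]
grip_width: 0.0133
```

apply_moves --translation '[[3.3,0,0.3],[3.3,0,0.2],[3.3,0,0.3],[3.3,0,0.2],[3.3,0,0.3],[3.3,0,0.2],[0,0,0],[0,0,0]]' --angular '[[0,-2.5,0],[0,-2.5,0],[0,-2.5,0],[0,-2.5,0],[0,-2.5,0],[0,-2.5,0],[0,0,0],[0,0,0]]' --gripper '[0.1,0.1,0.1,0.1,0.1,0.1,0.1,0.1]'

```text
clock: 17.08
position: [0.4929, -0.0306, 0.0659]
tcp_rot: [[0.574, -0.0, 0.819], [-0.819, 0.0, 0.574], [-0.0, -1.0, -0.0]]
ft_force: [-1.4, 1.0, 7.3]
grip_width: 0.0135
```

Run:
```python
from h import *
from bench import ctrl
for n in ["wrist","scene","top"]:
    c=ctrl.camera(n); np.savez(f"{n}10.npz",**c); cv2.imwrite(f"pics/{n}10.png",c["color"][:,:,::-1]);measure(c,n)
    P=cloud(c);hsv=cv2.cvtColor(c["color"],cv2.COLOR_RGB2HSV);x,y,z=P[...,0],P[...,1],P[...,2]
    q=P[(cv2.inRange(hsv,np.array((8,150,120)),np.array((22,255,255)))>0)&(z>.012)&(z<.03)&(x>.5)&(x<.66)&(y<.12)&(y>0)]
    if len(q)>5:
        l=cv2.fitLine((q[:,:2]).astype(np.float32),cv2.DIST_HUBER,0,.001,.001).ravel(); print(n,"needle",len(q),l.round(4),np.degrees(np.arctan2(l[1],l[0])).round(1),q.min(0).round(3),q.max(0).round(3))
o=ctrl.get_obs();print(o["position"],o["ft_force"],o["grip_width"])
```

```text
table z nan
wrist needle 1161 [0.1037 0.9946 0.5571 0.06  ] 84.0 [0.551 0.029 0.015] [0.564 0.089 0.023]
scene top rect [576.4 318.7] [79.3 78.8] 1.38
scene bar||y 71 [35.9 15.3] 89.74 [[618.0, 241.3000030517578], [633.2999877929688, 241.1999969482422], [633.5, 277.1000061035156], [618.2000122070312, 277.20001220703125]]
scene bar||x 225 [101.5  14.7] 1.4 [[497.70001220703125, 371.1000061035156], [498.0, 356.3999938964844], [599.5, 358.79998779296875], [599.0999755859375, 373.5]]
table z 0.00027331517481221645
scene needle 34 [0.1077 0.9942 0.5549 0.0624] 83.8 [0.536 0.014 0.015] [0.562 0.089 0.023]
top top rect [581.5 317.7] [78.1 79. ] 0.48
top bar||y 96 [ 16.3 105.5] 1.52 [[619.9000244140625, 344.0], [622.7000122070312, 238.60000610351562], [639.0, 239.0], [636.2000122070312, 344.3999938964844]]
top bar||x 72 [96.3 12.5] 3.47 [[502.1000061035156, 367.3999938964844], [502.8999938964844, 355.0], [599.0, 360.79998779296875], [598.2999877929688, 373.20001220703125]]
table z -0.0004557112663872154
top needle 16 [0.1035 0.9946 0.5573 0.0553] 84.1 [0.555 0.03  0.014] [0.562 0.085 0.029]
[ 0.49290026 -0.03054569  0.06594359] [-2.13418957  0.20144011  6.83892069] 0.014089310302718414
  return np.nanmean(a, axis, out=out, keepdims=keepdims)
```

View pics/wrist10.png

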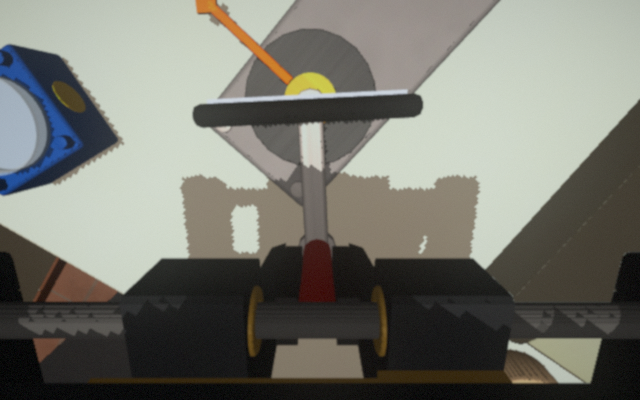

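View pics/scene10.png

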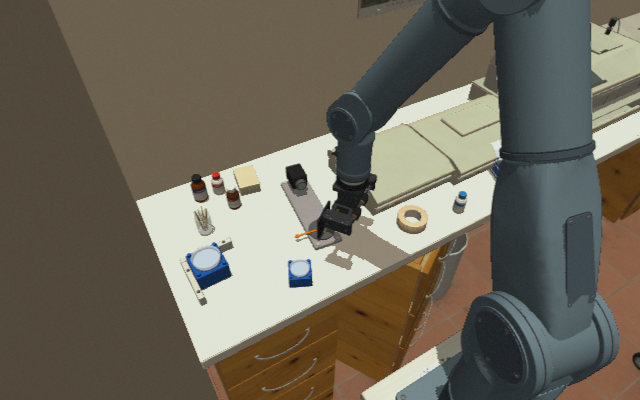

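The needle reads 84.0° (wrist), 83.8° (scene) and 84.1° (top) against 83.6° needed, about 2 mm off at the dot. The carrier is about 39 mm from both stop faces and square. I'll hold briefly and hand in.

apply_moves --translation '[[0,0,0],[0,0,0],[0,0,0],[0,0,0]]' --angular '[[0,0,0],[0,0,0],[0,0,0],[0,0,0]]' --gripper '[0.1,0.1,0.1,0.1]'

```text
clock: 17.73
position: [0.4929, -0.0305, 0.066]
tcp_rot: [[0.574, -0.0, 0.819], [-0.819, 0.0, 0.574], [-0.0, -1.0, -0.0]]
ft_force: [-2.4, 0.8, 6.2]
grip_width: 0.0133
```

Run:
```python
from bench import ctrl
o=ctrl.get_obs();print(o["clock"],o["position"],o["ft_force"],o["grip_width"],abs(o["qd"]).max())
print(ctrl.sign_off())
```

```text
17.725 [ 0.49288091 -0.03054421  0.06595036] [-2.35534744  0.76620761  6.15566908] 0.013337128816857401 0.1368676927975074
the job is handed in; nothing more can be done
None
```

I slid the large blue carrier into the fence corner with a light grip, released it, then swung the mirror by its peg. I handed in at 17.7 s of the 54 s allowed, still holding the peg; the hand-in gave no verdict.

**Carrier:** my last checks put its centre about 39 mm from both stop faces, against 40 mm nominal and within the roughly 2 mm calibration. It was within about 1° of the fence angle, with the dot facing the mirror.

**Mirror:** the needle read 83.8–84.1° in the three cameras, against 83.6° worked out from the measured pivot and dot. That leaves the line of sight about 2 mm off the dot, with 30 mm allowed. The fingers were on the peg (reading 13.3 mm, commanded grip 15 N), and the arm was nearly still.

**Bystanders:** none looked moved in the pictures. I did not measure their positions again.

**Disagreements:**
- The raw camera readings of the carrier's x differed by up to 5 mm. I used the wrist view and corrected the scene view by its offset at the start.
- The wrist sensor showed an unexplained upward force of about 6–7 N while holding the peg, well under the limits.

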